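Set the dough sheeter's gap stop and hold the gap lever on it

TASK

The bench dough sheeter's stop pin is still in the fifth hole of the index ring from the last batch: pull it out and seat it fully in the third hole. Then swing the sprung gap lever round past its first two clicks to the third, up against the pin, and finish while still holding it against the pin, ready for a sheet to be fed through; the lever flies back if you let go. Leave the other tools on the bench where they are.

Things in the scene. Friction and masses are not known exactly. Their poses are not given: they have to be found in the camera images.
- stop_pin: Loose upright steel stop pin, about 70 g, seated in hole 5. Origin: centre of its dark round head (24 mm diameter, 22 mm high); z up along it. Below the head: a body 18 mm across, 28 mm long, its flat foot (shoulder) 39 mm below the origin, resting on the ring when seated; then the shank, 10 mm diameter, 28 mm long, tapered tip 67 mm below the origin. It comes free after rising 30 mm.
- hole_3 (a point): Mouth centre, at the index ring's top, of the third (middle) of five equal through holes on an arc: 12 mm diameter, rim chamfered 1.5 mm, open below. A seated pin's origin is 39 mm above it. The aluminium ring (36 mm wide, 16 mm thick, level, top 222 mm above the bench) overhangs the sheeter's side housing that faces the robot; only the pin stands on it.
- spindle (a point): Point on the upright axis about which dial and lever turn, at the height of the ring's top. The holes lie 85 mm from this axis, 0.32 rad (27 mm) apart, counted 1 to 5 from the lever's rest side. A nut on the hub reaches 27 mm above this point.
- lever_knob (a point): Half-way up the gripping part of the black upright round knob at the lever's end, on the knob's axis, 145 mm from the spindle axis and 37 mm above the ring's top. Knob: 26 mm diameter, from 12 to 57 mm above the ring's top (straight from 22 to 50 mm). Moves with the lever.
- lever: The gap lever, clamped to the dial: a flat steel bar 14 mm wide, from 4 to 12 mm above the ring's top, running straight out from the spindle over the ring to the knob. Origin: on the spindle axis at the height of the ring's top; its own x axis points along the bar to the knob, z up.
- gap_dial (a joint): Angle of dial and lever (rad): 0 at rest, growing counter-clockwise from above, towards holes 1 to 5; end stop 1.72. Clicks every 0.32; at the third (0.96) the lever's edge meets a pin seated in hole 3 (within 0.03; the pin can lean a little). A spring always drives it back to 0: 0.35 N m at rest, 1.0 N m (7 N at the knob) at the third click, rippling by 0.29 N m; no click holds it.
- scraper: Bystander: bench scraper lying on the bench, 150 mm steel blade, dark wooden back 24 mm high; origin under it on the bench.
- rolling_pin: Bystander: wooden rolling pin lying on the bench, 460 mm long, 60 mm thick; origin under its middle, own x along it.
- cutter: Bystander: steel doughnut cutter, 76 mm diameter, 66 mm high over its handle; origin under its centre.
- shaker: Bystander: steel flour shaker, 72 mm diameter, 119 mm high; origin under its centre.

How it is judged:
By the outcome, as a careful person would: the job done as asked, in the order asked, and still so for the second after the job is handed in, while the arm keeps its last pose, push and grip.
It also fails if it takes over 61 s, if anything falls off the work surface, if the arm or the gripper's body presses on something with over 40 N, if the wrist force passes 120 N, or if a joint passes its speed limit or range.

ROBOT

A 7-joint arm with a two-finger parallel gripper is mounted at the origin on the work surface. World frame = base frame: x ahead of the robot, y to its left, z up, the work surface at z = 0. Lengths are in m, angles in rad, forces in N, time in s.
With the tool pointing down it reaches from about 0.35 to 0.9 m from the base axis. Payload 19.9 kg.
Tool frame: the origin (TCP) lies on the centre line of the jaws, within the pads' length; the fingertips stand 8 mm ahead of it and the grasp point (between the pads) lies 11 mm behind it; y points along the fingers, z is the direction in which the jaws open and shut, and the axes are right-handed (so a half turn about y gives the same grasp; the last joint's range is limited). The gripper opens to 94 mm and grips with 3 to 60 N. Pads are 16 mm wide; open, the fingers measure 119 mm over their backs; the gripper's body (75 mm by 177 mm) begins 78 mm behind the grasp point.
Start: joints at [1.087, 0.417, -0.01, 1.614, 0.005, 1.111, -0.053], TCP at [0.267, -0.565, 0.213] pointing down, gripper open.
Joint ranges: [-2.81, 2.81], [-0.39, 2.02], [-1.27, 1.25], [0.06, 2.57], [-1.19, 4.33], [0.19, 2], [-2.82, 2.82]. Speed limits (rad/s): [1.89, 1.89, 2.39, 2.39, 3.01, 3.01, 3.01].

INTERFACE

Orientations are given as [roll, pitch, yaw] about the fixed x, y, z axes, in that order (R = Rz(yaw) Ry(pitch) Rx(roll)).
In Python, from cell import r, eyes gives the robot as it stands.
- The arm moves only by the tool jog_arm, never from a script. Its argument "moves" is a list of rows, each a list of 5 numbers: the shift along the tool's x, y, z in m, then the turn about the tool's y in degrees, then the opening, from 0 (shut) to 1 (fully open). In form: [[x, y, z, roll, fingers], ...]. A call has 1 to 20 rows; each row shifts and turns the commanded pose from where the row before left it, along the tool's axes as they then stand; what a row does not reach is not made up. A row lasts 1/8 s, in which the tool goes at most 62.5 mm and 10.7 degrees, less where a joint would pass 70% of its speed; a pose out of reach is approached as far as the arm can. A call with a gripper value outside its range is refused whole. The fingers move at their own pace and stop on an object; the grip force is fixed at half the most. Time passes only in rows, so rows that do not move let the fingers close. It gives the time, the measured TCP pose, the force and the opening at its end, in the units of the state.
- r.sense(): the state, without advancing time (a new reading comes with each control period).
- eyes.grab_frame(name): name is "scene" or "top"; returns a dict with "img" (400x640x3 uint8, red, green, blue), "z_map" (400x640 float32, m along the optical axis (not along the pixel's ray), 0 where there is no reading), "intrinsics" (3x3 intrinsics, pixels), "world_from_camera" (4x4, takes a point from camera to world coordinates). Camera axes: x right, y down, z forward; pixel columns grow to the right and rows downward; lengths in m; the calibration is good to about 2 mm. A picture is of the moment at which its call begins.
- r.finish_job(): hands the job in, once; it reports no verdict.
The state is a dict: "time_s": time; "qpos": joint angles; "qd": joint speeds; "joint_efforts": joint torques, N m; "ee_pos": TCP position; "orientation": TCP orientation; "force": force on the tool from outside, world axes, zero at the start; "torque": the same for the moment, N m; "finger_gap": finger opening in m.
Only numpy, scipy, OpenCV 4.12 (cv2) and the standard library are available. Lean on these libraries where they do the work, as an engineer would, in place of code of your own. Each camera call takes 0.05 s, during which the arm holds its last target. There are 200 camera calls.

## Working session

There is one attempt and no reset: what is moved stays moved. The work goes in short steps, Python scripts to look and compute and a tool call to move; the robot and the scene stay as the last step left them, time stands still between calls to the robot, and variables do not carry over. Pictures are saved under pics/ and viewed, about 8 in all and at most 12, crops included, and the job is handed in when it is done.

Besides the shell and the picture viewer there is one more tool, called by a JSON object that holds its "name" and its "arguments", one argument or row to a line. jog_arm: Moves the arm, as the interface text tells. Its arguments: {"type":"object","properties":{"moves":{"type":"array"}},"required":["moves"]}

```bash
mkdir -p pics; ls
python3 - <<'E'
from cell import r, eyes
import cv2,numpy as np
for n in("scene","top"):
    f=eyes.grab_frame(n); np.savez(f"{n}0.npz",**f); cv2.imwrite(f"pics/{n}0.png",f["img"][:,:,::-1])
    print(n,f["intrinsics"].round(1).tolist(),f["world_from_camera"].round(3).tolist())
s=r.sense(); print({k:np.round(v,3).tolist() for k,v in s.items()})
E
```

```text
pics
scene [[395.8, 0.0, 317.8], [0.0, 395.8, 197.4], [0.0, 0.0, 1.0]] [[0.873, 0.314, -0.373, 0.86], [0.487, -0.592, 0.642, -0.673], [-0.019, -0.742, -0.67, 0.815], [0.0, 0.0, 0.0, 1.0]]
top [[462.8, 0.0, 316.5], [0.0, 462.8, 208.3], [0.0, 0.0, 1.0]] [[0.015, -0.993, 0.113, 0.38], [-1.0, -0.016, -0.008, -0.03], [0.01, -0.113, -0.994, 1.384], [0.0, 0.0, 0.0, 1.0]]
{'time_s': 0.1, 'qpos': [1.087, 0.418, -0.01, 1.614, 0.005, 1.111, -0.053], 'qd': [-0.0, 0.0, 0.003, 0.001, -0.0, 0.001, 0.0], 'joint_efforts': [0.001, -85.258, 0.64, -42.67, -0.049, 0.016, 0.0], 'ee_pos': [0.267, -0.565, 0.213], 'orientation': [-1.572, -0.0, -2.7], 'force': [-0.126, 0.254, 0.409], 'torque': [-0.008, 0.048, 0.005], 'finger_gap': 0.094}
```

View pics/scene0.png

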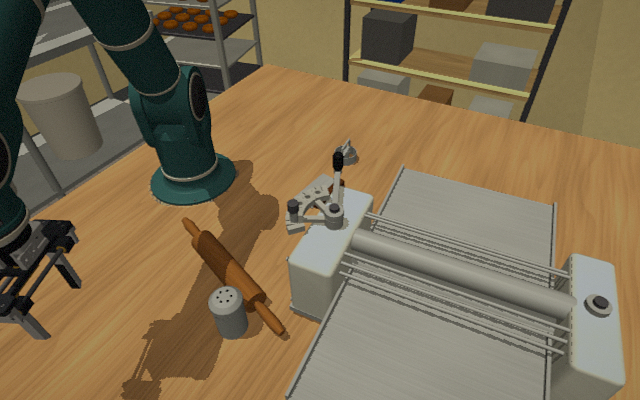

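View pics/top0.png

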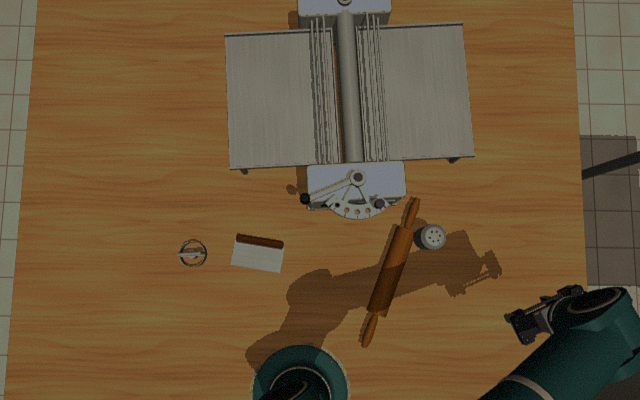

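The scene view shows the knob at (338,160), the hub at (335,210) and the pin at (293,207). In the top view they are at (306,198), (357,178) and (379,203), and the ring's holes lie between on the robot side.

```bash
cat > h.py <<'E'
import cv2,numpy as np
from cell import r,eyes
def cast(f,u,v,z):
    T=f["world_from_camera"]; d=T[:3,:3]@np.linalg.solve(f["intrinsics"],[u,v,1.]); o=T[:3,3]
    return (o+d*(z-o[2])/d[2])
def proj(f,p):
    T=np.linalg.inv(f["world_from_camera"]); q=f["intrinsics"]@(T[:3,:3]@np.array(p)+T[:3,3]); return q[:2]/q[2]
def crop(f,x0,y0,w,h,k,name):
    cv2.imwrite(f"pics/{name}.png",cv2.resize(f["img"][y0:y0+h,x0:x0+w,::-1],None,fx=k,fy=k,interpolation=cv2.INTER_CUBIC))
def blobs(f,x0,y0,w,h,thr,lo=15):
    g=f["img"][y0:y0+h,x0:x0+w].max(2); n,_,st,c=cv2.connectedComponentsWithStats((g<thr).astype(np.uint8))
    return [(c[i]+[x0,y0],st[i,2:5]) for i in range(1,n) if st[i,4]>=lo]
def st():
    s=r.sense(); print({k:np.round(s[k],4).tolist() for k in("time_s","ee_pos","orientation","force","finger_gap","qpos")})
E
python3 - <<'E'
from h import *
t=dict(np.load("top0.npz")); s=dict(np.load("scene0.npz"))
a=t["img"][160:225,290:410,::-1]; b=s["img"][140:240,270:370,::-1]
a=cv2.resize(a,(780,422),interpolation=cv2.INTER_CUBIC)
cv2.imwrite("pics/c1.png",a); crop(s,270,140,100,100,6,"c2")
for x in blobs(t,290,160,120,65,45,8): print("t",x, cast(t,*x[0],.27))
for x in blobs(s,270,140,100,100,45,8): print("s",x, cast(s,*x[0],.27))
z=t["z_map"]; print(z[203,379],z[198,306],z[178,357])
E
```

```text
t (array([304.65625   , 198.11458333]), array([10, 12, 96], dtype=int32)) [ 0.53092676 -0.01018851  0.27      ]
t (array([375.75, 205.  ]), array([ 7,  7, 16], dtype=int32)) [ 0.51683327 -0.18304893  0.27      ]
t (array([323.5       , 204.68181818]), array([ 8,  5, 22], dtype=int32)) [ 0.51559184 -0.05616103  0.27      ]
t (array([336.81818182, 204.45454545]), array([ 4,  4, 11], dtype=int32)) [ 0.51666169 -0.08847075  0.27      ]
t (array([356. , 202.5]), array([15,  2, 18], dtype=int32)) [ 0.52218525 -0.13502509  0.27      ]
s (array([337.62573099, 160.84210526]), array([ 11,  19, 171], dtype=int32)) [ 0.53572105 -0.02044055  0.27      ]
s (array([292.828125, 209.3125  ]), array([10,  9, 64], dtype=int32)) [ 0.52980663 -0.20489937  0.27      ]
s (array([334.11764706, 210.41176471]), array([ 9,  4, 17], dtype=int32)) [ 0.60377783 -0.1690516   0.27      ]
1.1241889 1.115754 1.153075
```

View pics/c1.png

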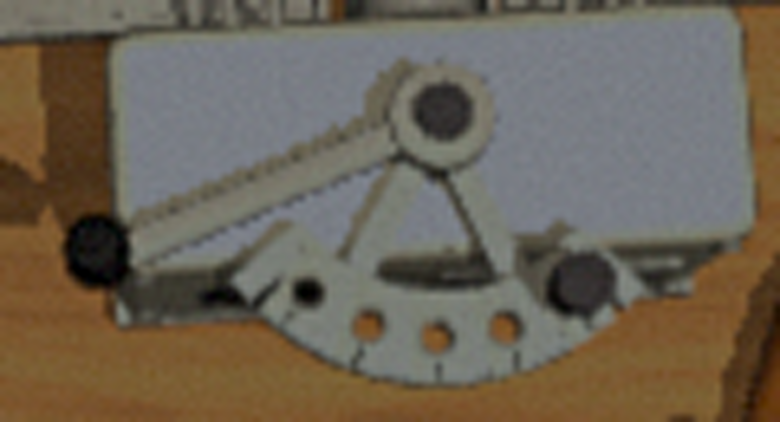

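View pics/c2.png

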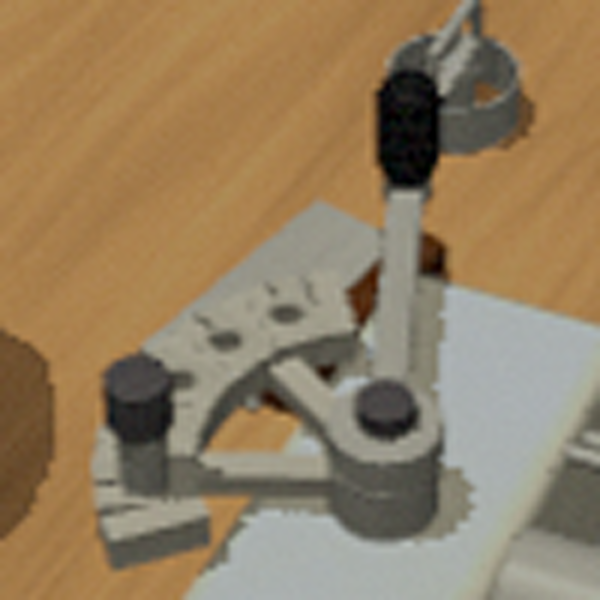

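The first crop shows the nut at (442,110), the pin head at (581,281), the knob at (97,250) and holes 1–4 at (308,291), (369,325), (438,337) and (506,327). The second crop confirms the layout, with the pin head top at about (138,380), the nut at (387,402) and the knob top at about (408,85).

Run:
```python
from h import *
from scipy.optimize import least_squares
t=dict(np.load("top0.npz")); s=dict(np.load("scene0.npz"))
T=lambda U,V:((U+.5)/6.5-.5+290,(V+.5)/6.5-.5+160)
S=lambda U,V:((U+.5)/6-.5+270,(V+.5)/6-.5+140)
P={"pinT":cast(t,*T(581,281),.272),"spT":cast(t,*T(442,110),.249),"knT":cast(t,*T(97,250),.277)}
H=[cast(t,*T(*c),.222) for c in((308,291),(369,325),(438,337),(506,327))]
P["pinS"]=cast(s,*S(138,378),.272);P["spS"]=cast(s,*S(387,396),.249)
P["knS"]=cast(s,*S(408,128),.259)
for k,v in P.items(): print(k,v[:2].round(4))
print(np.round(H,4))
# fit spindle + phase from holes, pin, nut, knob
def pos(p,i): a=p[2]+.32*(i-1); return p[:2]+.085*np.array([np.cos(a),np.sin(a)])
def res(p):
    e=[pos(p,i+1)-H[i][:2] for i in range(4)]+[pos(p,5)-P["pinT"][:2],p[:2]-P["spT"][:2]]
    e+=[pos(p,5)-P["pinS"][:2],p[:2]-P["spS"][:2]]
    return np.ravel(e)
o=least_squares(res,[.58,-.13,2.5]);p=o.x;print(p,(res(p)*1000).round(1))
for i in(1,3,5):print(i,pos(p,i).round(4))
for k in("knT","knS"): d=P[k][:2]-p[:2];print(k,np.hypot(*d),np.arctan2(d[1],d[0]))
```

```text
pinT [ 0.5221 -0.1906]
spT [ 0.5902 -0.1406]
knT [ 0.5302 -0.0099]
pinS [ 0.5202 -0.1901]
spS [ 0.5872 -0.1368]
knS [ 0.5292 -0.0076]
[[ 0.5228 -0.0913  0.222 ]
 [ 0.5099 -0.1152  0.222 ]
 [ 0.5056 -0.1421  0.222 ]
 [ 0.51   -0.1686  0.222 ]]
[ 0.58977793 -0.13991349  2.5132198 ] [-1.8  1.4 -1.1  1.1 -0.8  1.2 -0.5  1.   0.1 -0.9 -0.4  0.7  2.  -1.3
  2.6 -3.1]
1 [ 0.521  -0.0899]
3 [ 0.5048 -0.1409]
5 [ 0.5222 -0.1915]
knT 0.14300225112870468 2.0008569791438613
knS 0.14554407192481253 1.9999125617114875
```

{"name": "jog_arm", "arguments": {
  "moves": [
    [0,-0.02,0,-8.1,0.5],
    [0,-0.02,0,-8.1,0.5],
    [0,-0.02,0,-8.1,0.5],
    [0,-0.02,0,-8.1,0.5],
    [0,-0.02,0,-8.1,0.5],
    [0,-0.02,0,-8.1,0.5],
    [0,-0.02,0,-8.1,0.5],
    [0,-0.007,0,-8.1,0.5],
    [0,0,0,0,0.5]
  ]
}}

```text
time_s: 1.23
ee_pos: [0.2672, -0.5651, 0.3605]
orientation: [-1.571, -0.0, -1.57]
force: [-0.3, 0.3, 0.1]
finger_gap: 0.047
```

{"name": "jog_arm", "arguments": {
  "moves": [
    [-0.0374,0,0.0255,0,0.5],
    [-0.0374,0,0.0255,0,0.5],
    [-0.0374,0,0.0255,0,0.5],
    [-0.0374,0,0.0255,0,0.5],
    [-0.0374,0,0.0255,0,0.5],
    [-0.0374,0,0.0255,0,0.5],
    [-0.0374,0,0.0255,0,0.5],
    [-0.0374,0,0.0255,0,0.5],
    [-0.0374,0,0.0255,0,0.5],
    [-0.0374,0,0.0255,0,0.5],
    [0,0,0,0,0.5],
    [0,0,0,0,0.5]
  ]
}}

```text
time_s: 2.72
ee_pos: [0.5211, -0.1909, 0.3598]
orientation: [-1.572, 0.0, -1.571]
force: [0.5, 0.2, 0.1]
finger_gap: 0.0469
```

Run:
```python
from h import *
st(); s=eyes.grab_frame("scene"); crop(s,240,100,160,140,5,"c3")
```

```text
{'time_s': 2.725, 'ee_pos': [0.5211, -0.1909, 0.3598], 'orientation': [-1.5718, 0.0002, -1.5714], 'force': [0.4685, 0.1501, 0.0508], 'finger_gap': 0.0469, 'qpos': [0.6959, 0.2184, -0.4793, 1.5742, 0.102, 1.375, 0.2058]}
```

View pics/c3.png

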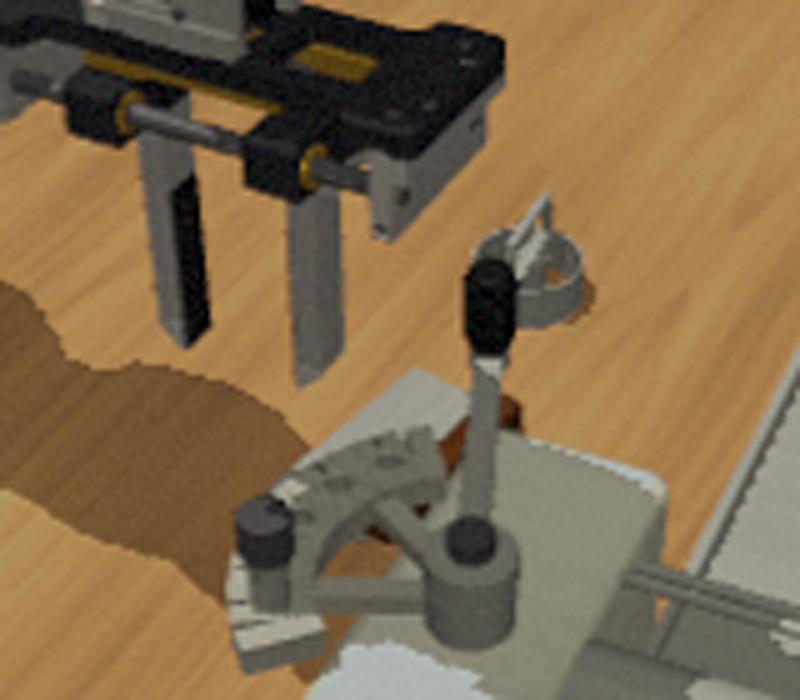

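The jaws are above the pin, with fingertips at about (185,345) and (305,385) and the pin head at (265,520). I'll descend and grip.

{"name": "jog_arm", "arguments": {
  "moves": [
    [0,0.025,0,0,0.5],
    [0,0.025,0,0,0.5],
    [0,0.025,0,0,0.5],
    [0,0.02,0,0,0.5],
    [0,0.015,0,0,0.5],
    [0,0,0,0,0.5],
    [0,0,0,0,0.5]
  ]
}}

```text
time_s: 3.65
ee_pos: [0.5217, -0.1908, 0.2511]
orientation: [-1.57, -0.0, -1.569]
force: [0.3, 0.1, 0.3]
finger_gap: 0.0471
```

{"name": "jog_arm", "arguments": {
  "moves": [
    [0,0,0,0,0.25],
    [0,0,0,0,0.1],
    [0,0,0,0,0.1],
    [0,0,0,0,0.1],
    [0,0,0,0,0.1],
    [0,0,0,0,0.1]
  ]
}}

```text
time_s: 4.4
ee_pos: [0.5216, -0.1905, 0.2506]
orientation: [-1.571, -0.0, -1.569]
force: [0.0, 0.3, 3.8]
finger_gap: 0.0232
```

{"name": "jog_arm", "arguments": {
  "moves": [
    [0,-0.01,0,0,0],
    [0,-0.01,0,0,0],
    [0,-0.01,0,0,0],
    [0,-0.01,0,0,0],
    [0,-0.01,0,0,0],
    [0,-0.01,0,0,0],
    [0,0,0,0,0],
    [0,0,0,0,0]
  ]
}}

```text
time_s: 5.4
ee_pos: [0.5213, -0.1905, 0.3101]
orientation: [-1.571, 0.0, -1.569]
force: [0.5, -0.9, -1.7]
finger_gap: 0.0233
```

Run:
```python
from h import *
st(); s=eyes.grab_frame("scene"); np.savez("s1.npz",**s); crop(s,250,120,100,110,6,"c4a")
t=eyes.grab_frame("top"); np.savez("t1.npz",**t)
a=cv2.imread("pics/c4a.png")[:600]; b=cv2.resize(t["img"][170:220,320:400,::-1],None,fx=6,fy=6,interpolation=cv2.INTER_CUBIC)
o=np.zeros((600,800,3),np.uint8); o[:,:450]=a[:600,:450]; o[:300,455:800]=b[:,60:405]; cv2.imwrite("pics/c4.png",o)
```

```text
{'time_s': 5.4, 'ee_pos': [0.5213, -0.1905, 0.3101], 'orientation': [-1.5713, 0.0002, -1.5689], 'force': [0.5193, -0.9208, -1.6599], 'finger_gap': 0.0233, 'qpos': [0.6935, 0.2452, -0.4789, 1.6529, 0.1172, 1.2725, 0.1942]}
```

View pics/c4.png

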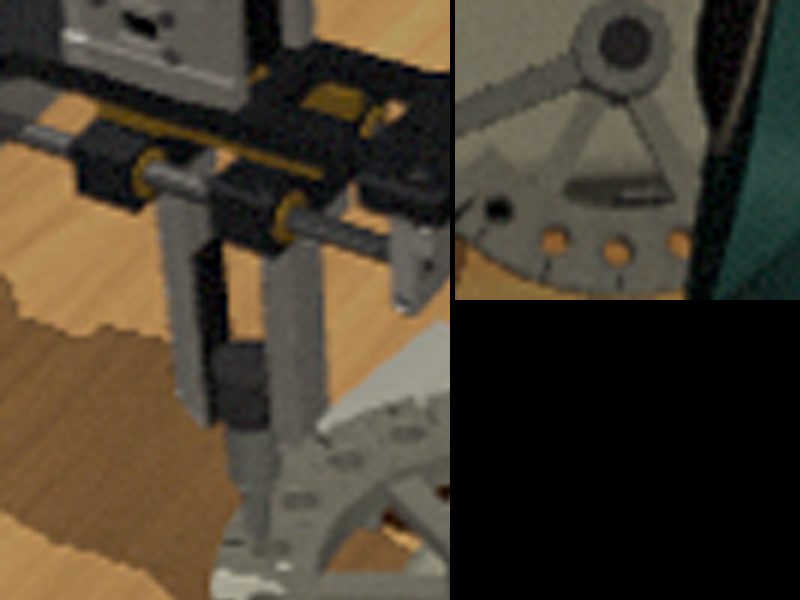

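The pin is gripped upright and clear of the ring, its tip at about (260,555) in the left crop. Moving it over hole 3.

{"name": "jog_arm", "arguments": {
  "moves": [
    [-0.0126,0,-0.0043,0,0],
    [-0.0126,0,-0.0043,0,0],
    [-0.0127,0,-0.0044,0,0],
    [-0.0127,0,-0.0044,0,0],
    [0,0,0,0,0],
    [0,0,0,0,0]
  ]
}}

```text
time_s: 6.25
ee_pos: [0.504, -0.1403, 0.3105]
orientation: [-1.571, -0.0, -1.569]
force: [0.1, -0.2, -1.3]
finger_gap: 0.0232
```

{"name": "jog_arm", "arguments": {
  "moves": [
    [0,0.01,0,0,0],
    [0,0.01,0,0,0],
    [0,0.006,0,0,0],
    [0,0.004,0,0,0],
    [0,0,0,0,0],
    [0,0,0,0,0]
  ]
}}

```text
time_s: 7.0
ee_pos: [0.5041, -0.1399, 0.2807]
orientation: [-1.57, -0.0, -1.569]
force: [-0.1, -0.4, -0.3]
finger_gap: 0.0233
```

Tip is about at the rim; continue slowly, watching the force.

{"name": "jog_arm", "arguments": {
  "moves": [
    [0,0.002,0,0,0],
    [0,0.002,0,0,0],
    [0,0.002,0,0,0],
    [0,0.002,0,0,0],
    [0,0,0,0,0],
    [0,0,0,0,0]
  ]
}}

```text
time_s: 7.75
ee_pos: [0.504, -0.1399, 0.2725]
orientation: [-1.571, 0.0, -1.569]
force: [0.2, -0.0, -0.1]
finger_gap: 0.0233
```

{"name": "jog_arm", "arguments": {
  "moves": [
    [0,0.004,0,0,0],
    [0,0.004,0,0,0],
    [0,0.004,0,0,0],
    [0,0.004,0,0,0],
    [0,0.003,0,0,0],
    [0,0.002,0,0,0],
    [0,0.001,0,0,0],
    [0,0,0,0,0],
    [0,0,0,0,0]
  ]
}}

```text
time_s: 8.88
ee_pos: [0.504, -0.1399, 0.2506]
orientation: [-1.571, -0.0, -1.569]
force: [-0.5, 0.6, 2.6]
finger_gap: 0.0232
```

{"name": "jog_arm", "arguments": {
  "moves": [
    [0,0.001,0,0,0],
    [0,0.0005,0,0,0],
    [0,0,0,0,0]
  ]
}}

```text
time_s: 9.25
ee_pos: [0.5042, -0.14, 0.2503]
orientation: [-1.57, -0.001, -1.569]
force: [-8.5, 1.5, 21.8]
finger_gap: 0.0235
```

{"name": "jog_arm", "arguments": {
  "moves": [
    [0,0,0,0,0.5],
    [0,0,0,0,0.5],
    [0,0,0,0,0.5],
    [0,-0.01,0,0,0.5],
    [0,-0.03,0,0,0.5],
    [0,-0.04,0,0,0.5],
    [0,-0.03,0,0,0.5],
    [0,0,0,0,0.5]
  ]
}}

```text
time_s: 10.25
ee_pos: [0.5048, -0.1399, 0.3615]
orientation: [-1.567, -0.001, -1.569]
force: [-0.2, -0.0, -1.3]
finger_gap: 0.0468
```

Run:
```python
from h import *
st(); s=eyes.grab_frame("scene"); np.savez("s2.npz",**s); crop(s,240,100,140,130,5,"c5")
print([proj(s,(.5048,-.1409,.261)),proj(s,(.5048,-.1409,.222))])
for x in blobs(s,270,140,100,100,40,8): print("s",x)
```

```text
{'time_s': 10.25, 'ee_pos': [0.5048, -0.1399, 0.3615], 'orientation': [-1.5672, -0.0013, -1.5688], 'force': [-0.178, -0.0446, -1.2953], 'finger_gap': 0.0468, 'qpos': [0.6636, 0.1524, -0.5106, 1.6455, 0.0767, 1.3597, 0.1441]}
[array([298.95856192, 190.22298571]), array([299.85542349, 203.59710036])]
s (array([285.86666667, 144.82222222]), array([ 5, 12, 45], dtype=int32))
s (array([337.61046512, 160.79069767]), array([ 11,  19, 172], dtype=int32))
s (array([299.09302326, 191.46511628]), array([10,  8, 43], dtype=int32))
s (array([334.57142857, 210.5       ]), array([ 9,  4, 14], dtype=int32))
```

View pics/c5.png

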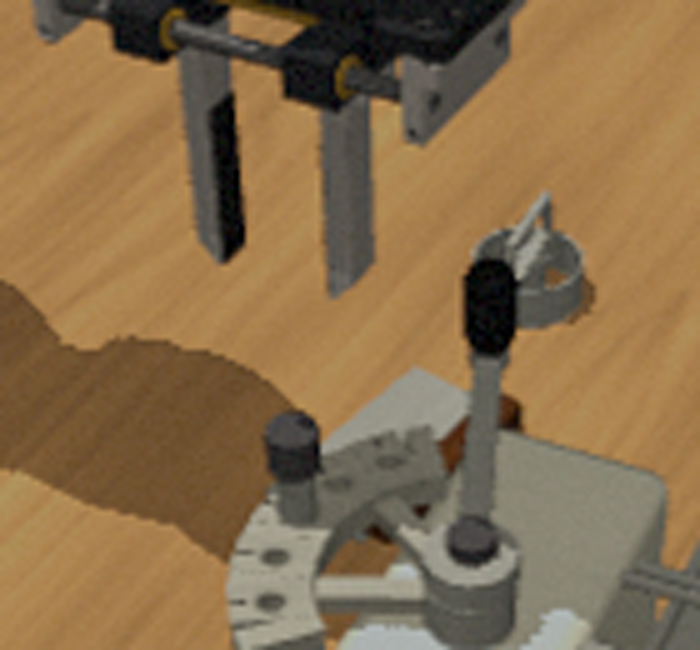

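The pin now stands in hole 3: the head is at (293,440), with empty holes 4 and 5 at (275,557) and (270,602) and holes 2 and 1 at (335,485) and (390,462). The head's image position matches a fully seated pin. Next is the knob.

{"name": "jog_arm", "arguments": {
  "moves": [
    [-0.0329,0,0.0062,0,0.6],
    [-0.0329,0,0.0062,0,0.6],
    [-0.0328,0,0.0062,0,0.6],
    [-0.0328,0,0.0061,0,0.6],
    [0,0,0,-8.2,0.6],
    [0,0,0,-8.2,0.6],
    [0,0,0,-8.2,0.6],
    [0,0,0,0,0.6],
    [0,0,0,0,0.6]
  ]
}}

```text
time_s: 11.42
ee_pos: [0.5283, -0.0085, 0.3586]
orientation: [-1.571, 0.0, -1.143]
force: [0.3, 0.7, 0.2]
finger_gap: 0.0561
```

{"name": "jog_arm", "arguments": {
  "moves": [
    [0,0.025,0,0,0.6],
    [0,0.025,0,0,0.6],
    [0,0.025,0,0,0.6],
    [0,0.02,0,0,0.6],
    [0,0.017,0,0,0.6],
    [0,0,0,0,0.6],
    [0,0,0,0,0.6]
  ]
}}

```text
time_s: 12.3
ee_pos: [0.5287, -0.0084, 0.2476]
orientation: [-1.57, -0.0, -1.14]
force: [-0.7, 0.3, 1.3]
finger_gap: 0.0565
```

{"name": "jog_arm", "arguments": {
  "moves": [
    [0,0,0,0,0.3],
    [0,0,0,0,0],
    [0,0,0,0,0],
    [0,0,0,0,0],
    [0,0,0,0,0],
    [0,0,0,0,0]
  ]
}}

```text
time_s: 13.05
ee_pos: [0.5286, -0.0083, 0.2471]
orientation: [-1.57, -0.0, -1.139]
force: [2.1, 1.6, 2.0]
finger_gap: 0.0258
```

{"name": "jog_arm", "arguments": {
  "moves": [
    [0.0003,0,-0.0139,-5.5,0],
    [0.0007,0,-0.0139,-5.5,0],
    [0.0007,0,-0.0139,-5.5,0],
    [0,0,0,0,0],
    [0,0,0,0,0]
  ]
}}

```text
time_s: 13.68
ee_pos: [0.4938, -0.0305, 0.2471]
orientation: [-1.57, -0.0, -0.854]
force: [1.9, 1.8, 3.9]
finger_gap: 0.025
```

```bash
cat > a.py <<'E'
from h import *
st(); s=r.sense(); d=np.array(s["ee_pos"])[:2]-[.5898,-.1399]; th=np.arctan2(d[1],d[0])%(2*np.pi)
print("r",np.hypot(*d),"th",th,"click",th-2.003,"yaw-err",s["orientation"][2]+1.139-(th-2.006))
F=np.array(s["force"])[:2]; print("Frad,Ftan",F@[np.cos(th),np.sin(th)],F@[-np.sin(th),np.cos(th)])
E
python3 a.py
```

```text
{'time_s': 13.675, 'ee_pos': [0.4938, -0.0305, 0.2471], 'orientation': [-1.5704, -0.0001, -0.8536], 'force': [1.8568, 1.8227, 3.868], 'finger_gap': 0.025, 'qpos': [0.6057, 0.2006, -0.6828, 1.8724, 0.1402, 1.1163, 0.5881]}
r 0.1455370878315028 th 2.290883381051029 click 0.28788338105102884 yaw-err 0.0004972435494330352
Frad,Ftan 0.14574005628519004 -2.5978564818660974
```

{"name": "jog_arm", "arguments": {
  "moves": [
    [0.0007,0,-0.0139,-5.5,0],
    [0.0007,0,-0.0139,-5.5,0],
    [0.0007,0,-0.0139,-5.5,0],
    [0,0,0,0,0],
    [0,0,0,0,0]
  ]
}}

```text
time_s: 14.3
ee_pos: [0.4664, -0.0617, 0.247]
orientation: [-1.571, 0.001, -0.565]
force: [-3.7, 4.7, 7.3]
finger_gap: 0.0253
```

```bash
python3 a.py
python3 - <<'E'
from h import *
s=eyes.grab_frame("scene"); crop(s,240,120,120,110,6,"c6")
E
```

```text
{'time_s': 14.3, 'ee_pos': [0.4664, -0.0617, 0.247], 'orientation': [-1.5707, 0.0011, -0.5647], 'force': [-3.6585, 4.7111, 7.306], 'finger_gap': 0.0253, 'qpos': [0.7086, 0.1498, -0.6989, 1.924, 0.1069, 1.1058, 0.9731]}
r 0.14605981503278395 th 2.5770199308409163 click 0.5740199308409162 yaw-err 0.00325039853495257
Frad,Ftan 5.611445947042809 -2.02248743428851
```

View pics/c6.png

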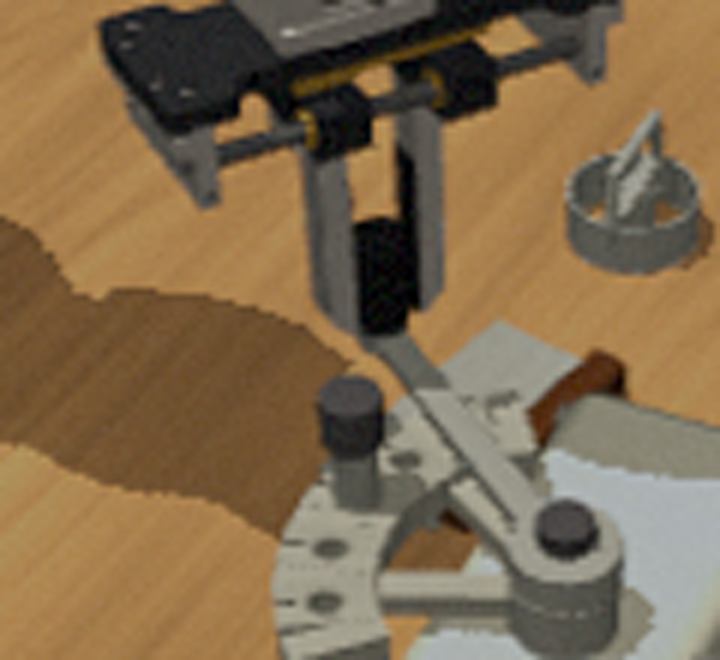

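The knob is held between the fingers at (385,275). The lever is swinging towards the pin (head at (350,415)) and has not reached it yet.

{"name": "jog_arm", "arguments": {
  "moves": [
    [0.0007,0,-0.0139,-5.5,0],
    [0.0007,0,-0.0139,-5.5,0],
    [0.0007,0,-0.0139,-5.5,0],
    [0,0,0,0,0],
    [0,0,0,0,0]
  ]
}}

```text
time_s: 14.98
ee_pos: [0.4489, -0.0997, 0.247]
orientation: [-1.571, 0.003, -0.277]
force: [-10.3, 7.5, 13.7]
finger_gap: 0.0254
```

```bash
python3 a.py
```

```text
{'time_s': 14.975, 'ee_pos': [0.4489, -0.0997, 0.247], 'orientation': [-1.5707, 0.0028, -0.2768], 'force': [-10.3121, 7.5059, 13.7222], 'finger_gap': 0.0254, 'qpos': [0.8005, 0.1265, -0.6955, 1.9455, 0.09, 1.1031, 1.362]}
r 0.14654147438530282 th 2.863714163711642 click 0.8607141637116418 yaw-err 0.004441712998392133
Frad,Ftan 11.97545952216956 -4.389173288529089
```

{"name": "jog_arm", "arguments": {
  "moves": [
    [-0.001,-0.001,-0.007,-2.75,0],
    [0,0,0,0,0],
    [0,0,0,0,0]
  ]
}}

```text
time_s: 15.35
ee_pos: [0.4469, -0.1064, 0.2472]
orientation: [-1.57, 0.001, -0.229]
force: [5.6, 1.7, -11.7]
finger_gap: 0.0251
```

```bash
python3 a.py
```

```text
{'time_s': 15.35, 'ee_pos': [0.4469, -0.1064, 0.2472], 'orientation': [-1.5698, 0.0009, -0.2287], 'force': [5.6019, 1.7378, -11.6669], 'finger_gap': 0.0251, 'qpos': [0.8156, 0.1237, -0.6936, 1.9475, 0.0873, 1.1012, 1.4281]}
r 0.14679963552796485 th 2.9116630055872403 click 0.9086630055872402 yaw-err 0.0045884875919597334
Frad,Ftan -5.058467891774156 -2.96876591515545
```

{"name": "jog_arm", "arguments": {
  "moves": [
    [0.0002,0.0005,-0.002,-0.8,0],
    [0.0001,0,-0.002,-0.8,0],
    [0,0,-0.001,-0.4,0],
    [0,0,0,0,0],
    [0,0,0,0,0]
  ]
}}

```text
time_s: 15.98
ee_pos: [0.4457, -0.1118, 0.2472]
orientation: [-1.57, 0.001, -0.193]
force: [0.2, 4.5, -6.2]
finger_gap: 0.0252
```

```bash
python3 a.py
```

```text
{'time_s': 15.975, 'ee_pos': [0.4457, -0.1118, 0.2472], 'orientation': [-1.5705, 0.0007, -0.1928], 'force': [0.2173, 4.5249, -6.18], 'finger_gap': 0.0252, 'qpos': [0.8258, 0.1237, -0.6925, 1.9475, 0.0881, 1.101, 1.475]}
r 0.14683343885329886 th 2.948729241426777 click 0.9457292414267768 yaw-err 0.0034537787076877047
Frad,Ftan 0.6540501116827149 -4.482617672239507
```

{"name": "jog_arm", "arguments": {
  "moves": [
    [0,0,-0.001,-0.4,0],
    [0,0,-0.001,-0.4,0],
    [0,0,0,0,0],
    [0,0,0,0,0]
  ]
}}

```text
time_s: 16.48
ee_pos: [0.4453, -0.1136, 0.2472]
orientation: [-1.57, 0.001, -0.179]
force: [1.2, 5.7, -5.9]
finger_gap: 0.0254
```

{"name": "jog_arm", "arguments": {
  "moves": [
    [0,0,-0.001,-0.4,0],
    [0,0,0,0,0],
    [0,0,0,0,0]
  ]
}}

```text
time_s: 16.85
ee_pos: [0.4451, -0.1146, 0.2472]
orientation: [-1.57, 0.001, -0.172]
force: [0.3, 5.6, -6.3]
finger_gap: 0.0257
```

{"name": "jog_arm", "arguments": {
  "moves": [
    [0,0,-0.001,-0.4,0],
    [0,0,0,0,0],
    [0,0,0,0,0]
  ]
}}

```text
time_s: 17.23
ee_pos: [0.445, -0.1155, 0.2472]
orientation: [-1.57, 0.001, -0.165]
force: [0.8, 6.0, -6.0]
finger_gap: 0.025
```

{"name": "jog_arm", "arguments": {
  "moves": [
    [0,0,-0.001,-0.4,0],
    [0,0,0,0,0],
    [0,0,0,0,0]
  ]
}}

```text
time_s: 17.6
ee_pos: [0.4449, -0.1161, 0.2472]
orientation: [-1.57, 0.001, -0.158]
force: [0.2, 8.4, -6.0]
finger_gap: 0.0255
```

```bash
python3 a.py
python3 - <<'E'
from h import *
s=eyes.grab_frame("scene"); crop(s,270,140,90,80,8,"c7")
E
```

```text
{'time_s': 17.6, 'ee_pos': [0.4449, -0.1161, 0.2472], 'orientation': [-1.5698, 0.0007, -0.1575], 'force': [0.16, 8.3861, -5.9982], 'finger_gap': 0.0255, 'qpos': [0.8351, 0.1244, -0.6919, 1.9467, 0.0878, 1.1012, 1.5205]}
r 0.14684026026816177 th 2.97913270043071 click 0.9761327004307101 yaw-err 0.008362441014295285
Frad,Ftan 1.1985345646739742 -8.301579616218264
```

View pics/c7.png

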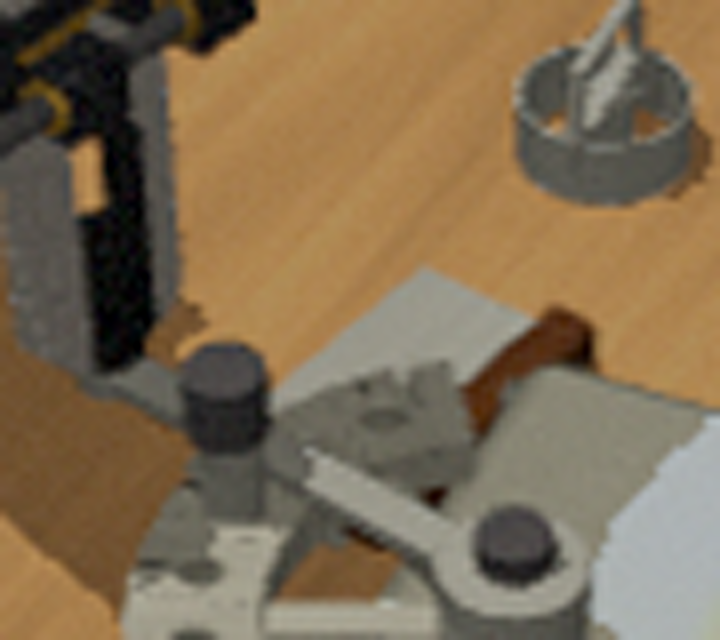

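The lever lies right behind the pin (head at (225,400)), and the force has started to rise. I'll press on a little.

{"name": "jog_arm", "arguments": {
  "moves": [
    [0,0,-0.001,0,0],
    [0,0,0,0,0],
    [0,0,0,0,0],
    [0,0,0,0,0]
  ]
}}

```text
time_s: 18.15
ee_pos: [0.4448, -0.1166, 0.2472]
orientation: [-1.569, 0.001, -0.157]
force: [0.2, 12.6, -4.3]
finger_gap: 0.0252
```

```bash
python3 a.py
```

```text
{'time_s': 18.15, 'ee_pos': [0.4448, -0.1166, 0.2472], 'orientation': [-1.5693, 0.0007, -0.1569], 'force': [0.2279, 12.6437, -4.269], 'finger_gap': 0.0252, 'qpos': [0.8361, 0.1245, -0.6916, 1.9466, 0.0872, 1.1012, 1.5227]}
r 0.1468475495754269 th 2.982118460093539 click 0.979118460093539 yaw-err 0.006013891336375976
Frad,Ftan 1.7827677709762186 -12.519509153876998
```

{"name": "jog_arm", "arguments": {
  "moves": [
    [0,0,0,0,0],
    [0,0,0,0,0],
    [0,0,0,0,0],
    [0,0,0,0,0]
  ]
}}

```text
time_s: 18.65
ee_pos: [0.4448, -0.1166, 0.2472]
orientation: [-1.569, 0.001, -0.157]
force: [1.9, 12.9, -5.2]
finger_gap: 0.0256
```

```bash
python3 a.py
python3 - <<'E'
from h import *
s=eyes.grab_frame("scene")
z=dict(np.load("s2.npz"))
for n,f in(("before",z),("now",s)): print(n,[x for x in blobs(f,285,175,30,30,45,15)])
print(r.finish_job())
E
```

```text
{'time_s': 18.65, 'ee_pos': [0.4448, -0.1166, 0.2472], 'orientation': [-1.5692, 0.0009, -0.157], 'force': [1.8884, 12.9294, -5.1805], 'finger_gap': 0.0256, 'qpos': [0.8361, 0.1245, -0.6915, 1.9466, 0.0872, 1.1012, 1.5226]}
r 0.1468820712937498 th 2.982194422230767 click 0.9791944222307669 yaw-err 0.005833685469299743
Frad,Ftan 0.18776052105803398 -13.06521178898568
before [(array([298.71929825, 191.84210526]), array([10,  8, 57], dtype=int32))]
now [(array([286.27777778, 179.19444444]), array([ 4, 11, 36], dtype=int32)), (array([298.05263158, 192.26315789]), array([10,  9, 57], dtype=int32))]
the job is handed in; nothing more can be done
None
```

I moved the stop pin from hole 5 to hole 3 and seated it there. I then swung the gap lever by its knob past two clicks to the third and handed the job in at 18.7 s, still gripping it against the pin.

- **Pin:** at seating the tool was back at the height where it gripped the pin in hole 5, and the downward force rose to about 22 N. The picture showed two empty holes on each side, and the head was where a fully seated pin's should be.
- **Lever:** the last reading was about 0.979 rad, against 0.96 ± 0.03 for contact. My spindle estimate is only good to 1–2 mm, about 0.01 rad at the knob. The knob force was steady at about 13 N, against roughly 6 N just before contact. The last steps raised the force while the lever moved less than commanded, so it is against the pin. The pin head's image shifted by under a pixel, so the pin leans slightly at most.
- **One disagreement:** partway through the swing there were side loads of up to about 14 N, because the arc was slightly off. I corrected for this, leaving about 5 N of vertical load at the end.
- **Bench tools:** I never moved the arm near them, and nothing looked disturbed in the crops I viewed. I did not measure their positions again at the end.

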